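Find the hidden lid catch of a flatbed scanner by touch and hold it down

ROBOT

A 6-joint arm with a two-finger parallel gripper is mounted at the origin on the work surface. World frame = base frame: x ahead of the robot, y to its left, z up, the work surface at z = 0. Lengths are in m, angles in rad, forces in N, time in s.
With the tool pointing down it reaches from about 0.35 to 0.85 m from the base axis. Payload 8.1 kg.
Tool frame: the origin (TCP) lies midway between the tips of the shut fingers; the grasp point (between the pads) lies 19 mm behind it (robot.tcp_to_grasp is the distance from the TCP to the grasp point, in m); z points along the fingers, y is the direction in which the jaws open and shut (so a half turn about z gives the same grasp; the last joint's range is limited). The gripper opens to 93 mm and grips with 3 to 60 N. Pads are 15 mm wide; open, the fingers measure 128 mm over their backs; the gripper's body (75 mm by 188 mm) begins 65 mm behind the grasp point.
Start: joints at [-1.201, 0.13, 1.488, -0, 1.523, -0.085], TCP at [0.264, -0.539, 0.219] pointing down, gripper open.
Joint ranges: [-2.96, 2.96], [-0.89, 2.26], [0.02, 2.5], [-1.34, 4.48], [0, 2.73], [-2.66, 2.66]. Speed limits (rad/s): [2.39, 2.39, 2.79, 3.14, 3.14, 3.14].

INTERFACE

Orientations are given as a rotation vector (axis times angle).
In Python, from plant import robot gives the robot as it stands.
- The arm moves only by the tool send_rows, never from a script. Its argument "series" is a list of rows, each an object of numbers: "wx", "wy", "wz": the turn, a rotation vector about the world's x, y, z in rad; "dx", "dy", "dz": the shift along the world's x, y, z in cm; "fingers": the closure in counts, from 0 (fully open) to 255 (shut). In form: [{"wx": .., "wy": .., "wz": .., "dx": .., "dy": .., "dz": .., "fingers": ..}, ...]. A call has 1 to 20 rows; each row shifts and turns the pose as measured when the row begins; what a row does not reach is not made up. A row lasts 1/12 s, in which the tool goes at most 41.7 mm and 7.16 degrees, less where a joint would pass 70% of its speed; a pose out of reach is approached as far as the arm can. A call is refused whole if a number of a shift passes 4.17 or a number of a turn 0.125, either way. A call with a gripper value outside its range is refused whole. The fingers move at their own pace and stop on an object; "newtons" is the grip in N (left out, the last holds). Time passes only in rows, so rows that do not move let the fingers close. It gives the time, the measured TCP pose, the force and the opening at its end, in the units of the state.
- robot.read_state(): the state, without advancing time (a new reading comes with each control period).
- robot.read_camera(name): name is "side" or "top" or "wrist"; returns the picture (400x640x3 uint8, red, green, blue); there is no depth.
- robot.camera_info(name): a dict with "intrinsics" (3x3 intrinsics, pixels), "k1" (the pictures are not rectified: a ray, as slopes to the right and down, at radius r is drawn at 1 + k1 r^2 times it, then the intrinsics apply), "extrinsics" (4x4, takes a point from world to camera coordinates); the wrist camera has in their place "tool_from_camera" (4x4, takes a point from camera to tool coordinates, whose origin is the TCP and whose axes are the flange's). Camera axes: x right, y up, looking along -z (the intrinsics and any distortion apply to the point x, -y, -z); pixel columns grow to the right and rows downward; lengths in m; the calibration is good to about 2 mm. A picture is of the moment at which its call begins: read the wrist's pose just before it. camera_info takes no time and is no camera call.
- robot.close_job(): hands the job in, once; it reports no verdict.
The state is a dict: "t": time; "q": joint angles; "dq": joint speeds; "joint_torque": joint torques, N m; "tool_pos": TCP position; "orientation": TCP orientation; "force": force on the tool from outside, world axes, zero at the start; "wrist_torque": the same for the moment, N m; "opening": finger opening in m.
Only numpy, scipy, OpenCV 4.12 (cv2) and the standard library are available. Lean on these libraries where they do the work, as an engineer would, in place of code of your own. Each camera call takes 0.05 s, during which the arm holds its last target.

TASK

The catch of the scanner's lid hides in a notch somewhere along the front ledge. Put the tip of the shut fingers on the left end of the ledge (left as the robot sees it) and sweep it to the right along the ledge, in touch with it, until it dips into the notch; then press the catch inside the notch fully down so that the lid lifts ajar, and finish while still holding it down. Do it all from the ledge with the fingertip: grasp and lift nothing, and leave the things standing about where they are.

Things in the scene. Friction and masses are not known exactly. Their poses are not given: they have to be found in the camera images.
- scanner: Low grey flatbed scanner with a white lid, fixed to the bench; 440 mm wide (its y), 322 deep (its x), 90 high. Origin: middle of its width, on the bench top. -x is its front, facing the robot; +y its left end as the robot sees it; z up. Front ledge: x -212 to -152 mm, y -140 to 140 mm, top 70 mm above the bench. Behind it a 60 mm high deck, then from x -115 the lid, 89 mm high; the end housings beside it to 82 mm.
- ledge_left (a point): Left end of the front ledge (scanner axes): middle of its 60 mm depth, on its top, where it meets the end housing. The ledge is a flat, level, rigid grey strip, open at the front, 280 mm long from here to ledge_right.
- ledge_right (a point): Right end of the front ledge, likewise. One square-sided notch, 46 mm long, cuts through the ledge's whole depth; its centre lies 130 to 205 mm from ledge_left (75 to 150 mm from ledge_right), elsewhere each time and not told: feel or look for it. Its floor is the catch, the same grey, 43 mm long, 57 mm deep in x, its top 12 mm below the ledge's top.
- catch (a joint): How far the catch in the notch is pressed down, in m: 0 up, 0.008 fully down. Starts to move at about 4.5 N, is fully down at about 7 N, straight downward; springs back.
- lid (a joint): Angle of the scanner's lid in rad: 0 shut, opens upward about a hinge along its rear (+x) edge. It is geared to the catch: 0.1 rad when the catch is fully down (its front edge then about 20 mm higher), and falls shut again with the catch.
- pencup: Bystander: round green plastic pen cup, 80 mm across, about 145 mm high with its pens, on the bench to the left of the scanner. Origin: centre of its underside.
- mouse: Bystander: grey computer mouse, 100 x 60 x 32 mm, on the bench in front of the ledge. Origin: centre of its underside.
- stapler: Bystander: blue and steel stapler, 130 x 36 x 44 mm, on the bench to the right of the scanner. Origin: centre of its underside.
- tape: Bystander: roll of clear tape lying flat on the scanner's left end housing, 60 mm across, 19 mm high. Origin: centre of its underside.
- vial: Bystander: small capped sample vial standing on the scanner's right end housing, 22 mm across, 34 mm high. Origin: centre of its underside.
- eraser: Bystander: white eraser, 22 x 55 x 13 mm, on the bench in front of the ledge. Origin: centre of its underside.
- jar: Bystander: amber glass jar with a black cap, 48 mm across, 75 mm high, on the bench in front of the left end housing. Origin: centre of its underside.

How it is judged:
On the way, in this order (a step that is already met when the one before it is completed fails the run):
1. a fingertip touches the ledge near its left end (within the last 65 mm) (contact force between the fingers and anything else above 0.3 N and x of the grasp point in the frame of scanner between -0.235 and -0.13 m and z of the grasp point in the frame of scanner below 0.125 m and y of the grasp point in the frame of scanner between 0.085 and 0.15 m), for 0.04 s.
2. sweeping right, a fingertip touches the ledge 40 to 80 mm left of its middle (contact force between the fingers and anything else above 0.3 N and x of the grasp point in the frame of scanner between -0.235 and -0.13 m and z of the grasp point in the frame of scanner below 0.125 m and y of the grasp point in the frame of scanner between 0.04 and 0.08 m), for 0.04 s.
3. the catch in the notch is pressed down (contact force between the fingers and anything else above 0.3 N and x of the grasp point in the frame of scanner between -0.235 and -0.13 m and z of the grasp point in the frame of scanner below 0.125 m and value of joint catch above 0.006 m), for 0.2 s.
At the end, for the whole second after the job is handed in: The robot's fingers still hold the catch pressed at least 6 mm of its 8 mm, from above the ledge; the lid stands ajar by more than 0.07 rad; every bystander is within 20 mm of where it started (all of step 3 and y of the grasp point in the frame of scanner between -0.105 and 0.05 m and value of joint lid above 0.07 rad and distance of each of pencup, mouse, stapler, tape, vial, eraser, jar from where it was at the start of the episode below 0.02 m); the arm keeps its last pose, push and grip.
It fails at once if a bystander is pushed, lifted or carried off by more than 20 mm (distance of any of pencup, mouse, stapler, tape, vial, eraser, jar from where it was at the start of the episode above 0.02 m).
It also fails if it takes over 54 s, if anything falls off the work surface, if the arm or the gripper's body presses on something with over 40 N, if the wrist force passes 120 N, or if a joint passes its speed limit or range.

## Working session

There is one attempt and no reset: what is moved stays moved. The work goes in short steps, Python scripts to look and compute and a tool call to move; the robot and the scene stay as the last step left them, time stands still between calls to the robot, and variables do not carry over. Pictures are saved under pics/ and viewed, and the job is handed in when it is done.

Besides the shell and the picture viewer there is one more tool, called after "Call:" by a JSON object that holds its "api" and its "payload", one argument or row to a line. send_rows: Moves the arm, as the interface text tells. Its arguments: {"type":"object","properties":{"series":{"type":"array","items":{"type":"object","properties":{"wx":{"type":"number"},"wy":{"type":"number"},"wz":{"type":"number"},"dx":{"type":"number"},"dy":{"type":"number"},"dz":{"type":"number"},"fingers":{"type":"number"}}}},"newtons":{"type":"number"}},"required":["series"]}

```bash
mkdir -p pics; ls
python3 - <<'E'
from plant import robot
import cv2
s=robot.read_state(); print({k:(v if not hasattr(v,'round') else v) for k,v in s.items()})
for n in ['side','top','wrist']:
    im=robot.read_camera(n); cv2.imwrite(f'pics/{n}0.png',im[:,:,::-1]); print(n,robot.camera_info(n))
E
```

```text
pics
{'t': 0.0, 'q': array([-1.20140209e+00,  1.31177206e-01,  1.48922997e+00, -9.23096171e-06,
        1.52299038e+00, -8.53997261e-02]), 'dq': array([ 3.22399924e-05,  2.56526067e-04, -9.69256660e-04,  1.53488456e-05,
        3.69766744e-05, -4.49253022e-04]), 'joint_torque': array([ 7.06952087e-04, -5.59831953e+01, -4.91772723e+01,  7.69860414e-02,
        3.54325015e-02, -1.78552218e-04]), 'tool_pos': array([ 0.26338486, -0.53848974,  0.21760493]), 'orientation': array([-3.05897749e+00, -7.07845984e-01,  4.15331022e-04]), 'force': array([-0.13589247, -0.3393101 , -0.03198653]), 'wrist_torque': array([ 0.01132859, -0.05647574,  0.02963363]), 'opening': 0.09280018498354109}
side {'intrinsics': array([[367.34043765,   0.        , 315.8853973 ],
       [  0.        , 367.34043765, 199.02368115],
       [  0.        ,   0.        ,   1.        ]]), 'k1': 0.028159961829672016, 'extrinsics': array([[ 0.99994434, -0.00478042,  0.00940587, -0.55824085],
       [-0.00519106,  0.55320839,  0.83302673, -0.10430971],
       [-0.00918563, -0.83302919,  0.55315278, -0.98364553],
       [ 0.    
[... 376 characters left out ...]
58823706],
       [-0.1833429 , -0.00166662,  0.98304761, -1.35127394],
       [ 0.        ,  0.        ,  0.        ,  1.        ]])}
wrist {'intrinsics': array([[347.25396551,   0.        , 315.19795299],
       [  0.        , 347.25396551, 197.56174814],
       [  0.        ,   0.        ,   1.        ]]), 'k1': 0.011559454343112674, 'tool_from_camera': array([[ 6.11689115e-04,  9.68762188e-01,  2.47990825e-01,
         6.78436621e-02],
       [ 9.99999680e-01, -7.20444887e-04,  3.47798538e-04,
         2.41359444e-04],
       [ 5.15597794e-04,  2.47990533e-01, -9.68762319e-01,
        -1.65767736e-01],
       [ 0.00000000e+00,  0.00000000e+00,  0.00000000e+00,
         1.00000000e+00]])}
```

View pics/top0.png

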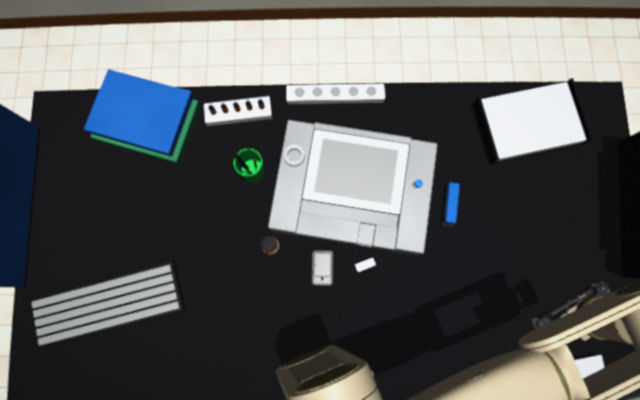

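View pics/side0.png

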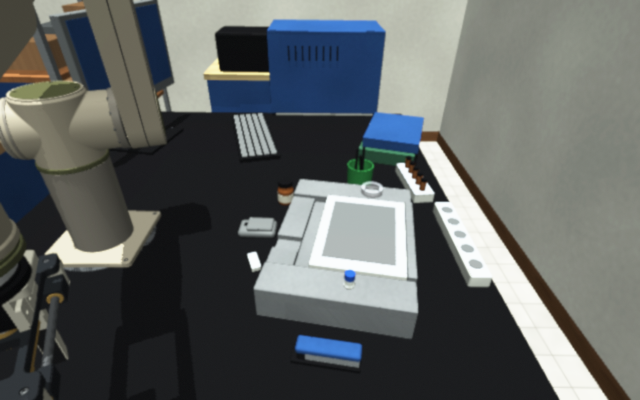

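View pics/wrist0.png

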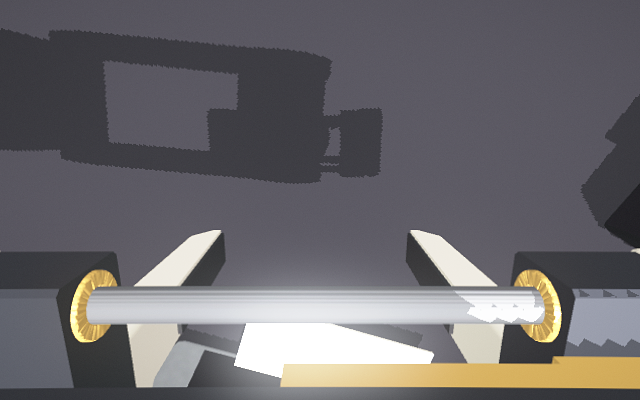

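The top view shows the scanner rotated slightly, with corners near (288,121), (438,143), (424,253) and (270,230). The notch is visible near (367,233), the mouse at (322,267), the eraser at (365,265) and the jar at (270,245). I'll enlarge the ledge next.

Run:
```python
import cv2
im=cv2.imread('pics/top0.png')[100:290,230:470]
cv2.imwrite('pics/top0z.png',cv2.resize(im,None,fx=3.3,fy=3.1,interpolation=cv2.INTER_CUBIC)[:600])
im=cv2.imread('pics/top0.png')[190:270,255:445]
im=cv2.resize(im,None,fx=4.2,fy=4.2,interpolation=cv2.INTER_CUBIC); im=cv2.convertScaleAbs(im,alpha=1.5,beta=-110)
cv2.imwrite('pics/top0y.png',im)
```

```text
(no output)
```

View pics/top0y.png

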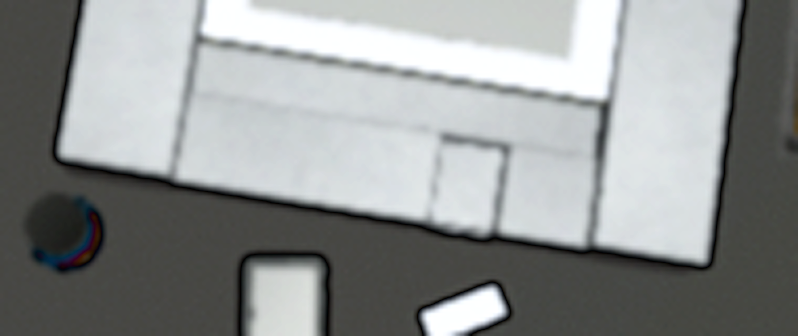

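View pics/top0z.png

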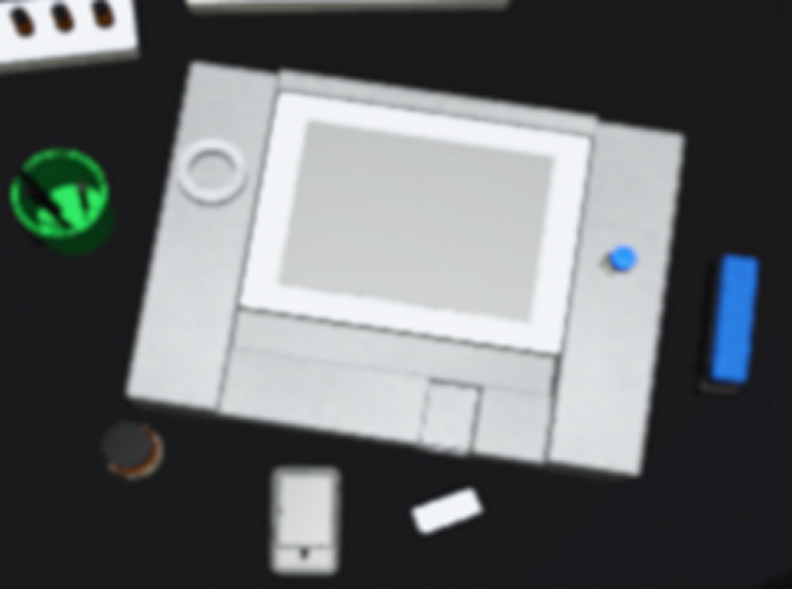

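The zoom shows ledge ends on the front edge at (175,180) and (590,248). The notch runs from about x=433 to x=500 in the zoomed picture. I'll fit the scanner pose to the known points.

```bash
cat > h.py <<'E'
import numpy as np, cv2
from plant import robot
from scipy.optimize import least_squares
def ray(n,uv,info=None):
    c=robot.camera_info(n); K=c['intrinsics'];k=c['k1']
    d=np.array([(uv[0]-K[0,2])/K[0,0],(uv[1]-K[1,2])/K[1,1]]); s=d.copy()
    for _ in range(30): s=d/(1+k*(s@s))
    E=c['extrinsics']; R=E[:3,:3]; o=-R.T@E[:3,3]
    return o,R.T@np.array([s[0],-s[1],-1])
def onz(n,uv,z):
    o,r=ray(n,uv); return o+r*(z-o[2])/r[2]
def proj(n,P):
    c=robot.camera_info(n); K=c['intrinsics'];k=c['k1']
    p=c['extrinsics'][:3,:3]@P+c['extrinsics'][:3,3]; s=np.array([p[0],-p[1]])/-p[2]; s=s*(1+k*(s@s))
    return s*K[0,0]+K[:2,2]
E
python3 - <<'E'
from h import *
f=lambda x,y:(255+(x+.5)/4.2-.5,190+(y+.5)/4.2-.5)
g=lambda x,y:(230+(x+.5)/3.3-.5,100+(y+.5)/3.1-.5)
pts=[(f(58,158),(-.212,.22,.082)),(f(710,266),(-.212,-.22,.082)),(f(175,180),(-.212,.14,.07)),(f(590,248),(-.212,-.14,.07)),
 (f(197,93),(-.152,.14,.07)),(f(600,157),(-.152,-.14,.07)),(g(192,62),(.11,.22,.082)),(g(684,134),(.11,-.22,.082))]
W=np.array([onz('top',p,m[2])[:2] for p,m in pts]); M=np.array([m[:2] for _,m in pts])
def T(p,m): c,s=np.cos(p[2]),np.sin(p[2]); return m@np.array([[c,s],[-s,c]])+p[:2]
r=least_squares(lambda p:(T(p,M)-W).ravel(),[.7,0,0],loss='soft_l1',f_scale=.002)
p=r.x; print(p); print(((T(p,M)-W)*1000).round(1))
c,s=np.cos(p[2]),np.sin(p[2]); R=np.array([[c,-s],[s,c]])
for q in [f(440,140),f(430,222),f(508,150),f(494,236)]:
    print('notch',((onz('top',q,.07)[:2]-p[:2])@R*1000).round(1))
np.save('pose.npy',p)
for n,q,z in [('mouse',f(285,300),.03),('eraser',f(463,308),.013),('jar',f(57,224),.075)]:
    w=onz('top',q,z)[:2]; print(n,w,((w-p[:2])@R*1000).round(0))
for m in [(-.182,.14),(-.182,.115),(-.182,0),(-.182,-.14)]: print(m,T(p,np.array([m])).round(4))
# check vs side
for m,z in [((-.212,.22),.082),((-.212,-.22),.082),((.11,-.22),.082),((-.212,0.14),.07),((-.212,-.14),.07)]:
    print(m,proj('side',np.r_[T(p,np.array([m]))[0],z]).round(1))
E
```

```text
[ 0.67699788 -0.07294249 -0.17800984]
[[-0.7  1.2]
 [ 0.6 -1.1]
 [-0.3 -0.2]
 [ 0.4  0.5]
 [-0.1  4.5]
 [-1.5 -0.7]
 [ 0.9 -0.2]
 [ 0.6 -1.8]]
notch [-156.4  -31.1]
notch [-212.2  -32.6]
notch [-155.8  -77.2]
notch [-214.6  -76.2]
mouse [0.41458829 0.03009584] [-277.   55.]
eraser [ 0.40798994 -0.0928478 ] [-261.  -67.]
jar [0.4646775  0.18126205] [-254.  213.]
(-0.182, 0.14) [[0.5227 0.0971]]
(-0.182, 0.115) [[0.5182 0.0725]]
(-0.182, 0) [[ 0.4979 -0.0407]]
(-0.182, -0.14) [[ 0.4731 -0.1785]]
(-0.212, 0.22) [298.7 178.3]
(-0.212, -0.22) [252.1 288.3]
(0.11, -0.22) [418.  312.1]
(-0.212, 0.14) [292.8 196.2]
(-0.212, -0.14) [264.1 264.9]
```

Run:
```python
import cv2
im=cv2.imread('pics/side0.png')[170:340,230:430]
im=cv2.resize(im,None,fx=3.5,fy=3.5,interpolation=cv2.INTER_CUBIC)
cv2.imwrite('pics/side0z.png',im)
```

```text
(no output)
```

View pics/side0z.png

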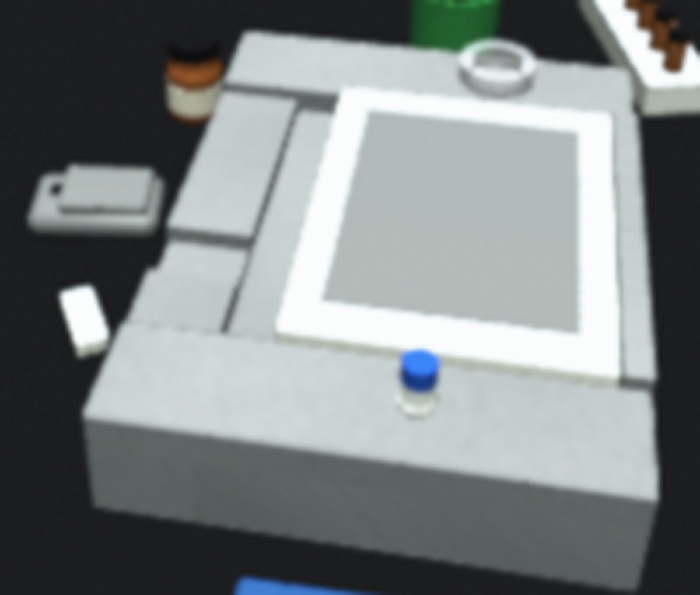

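Call:
{"api": "send_rows", "payload": {
  "series": [
    {"dx": 1.27,"dy": 3.05,"wz": 0.047,"fingers": 255},
    {"dx": 1.27,"dy": 3.05,"wz": 0.047,"fingers": 255},
    {"dx": 1.27,"dy": 3.05,"wz": 0.047,"fingers": 255},
    {"dx": 1.27,"dy": 3.05,"wz": 0.047,"fingers": 255},
    {"dx": 1.27,"dy": 3.05,"wz": 0.047,"fingers": 255},
    {"dx": 1.27,"dy": 3.05,"wz": 0.047,"fingers": 255},
    {"dx": 1.27,"dy": 3.05,"wz": 0.047,"fingers": 255},
    {"dx": 1.27,"dy": 3.05,"wz": 0.047,"fingers": 255},
    {"dx": 1.27,"dy": 3.05,"wz": 0.047,"fingers": 255},
    {"dx": 1.27,"dy": 3.05,"wz": 0.047,"fingers": 255},
    {"dx": 1.27,"dy": 3.05,"wz": 0.047,"fingers": 255},
    {"dx": 1.27,"dy": 3.05,"wz": 0.047,"fingers": 255},
    {"dx": 1.27,"dy": 3.05,"wz": 0.047,"fingers": 255},
    {"dx": 1.27,"dy": 3.05,"wz": 0.047,"fingers": 255}
  ],
  "newtons": 20
}}

```text
schema error: expected keys wx, wy, wz, dx, dy, dz, fingers
```

Call:
{"api": "send_rows", "payload": {
  "series": [
    {"wx": 0,"wy": 0,"wz": 0.047,"dx": 1.27,"dy": 3.05,"dz": 0,"fingers": 255},
    {"wx": 0,"wy": 0,"wz": 0.047,"dx": 1.27,"dy": 3.05,"dz": 0,"fingers": 255},
    {"wx": 0,"wy": 0,"wz": 0.047,"dx": 1.27,"dy": 3.05,"dz": 0,"fingers": 255},
    {"wx": 0,"wy": 0,"wz": 0.047,"dx": 1.27,"dy": 3.05,"dz": 0,"fingers": 255},
    {"wx": 0,"wy": 0,"wz": 0.047,"dx": 1.27,"dy": 3.05,"dz": 0,"fingers": 255},
    {"wx": 0,"wy": 0,"wz": 0.047,"dx": 1.27,"dy": 3.05,"dz": 0,"fingers": 255},
    {"wx": 0,"wy": 0,"wz": 0.047,"dx": 1.27,"dy": 3.05,"dz": 0,"fingers": 255},
    {"wx": 0,"wy": 0,"wz": 0.047,"dx": 1.27,"dy": 3.05,"dz": 0,"fingers": 255},
    {"wx": 0,"wy": 0,"wz": 0.047,"dx": 1.27,"dy": 3.05,"dz": 0,"fingers": 255},
    {"wx": 0,"wy": 0,"wz": 0.047,"dx": 1.27,"dy": 3.05,"dz": 0,"fingers": 255}
  ],
  "newtons": 20
}}

```text
t: 0.98
tool_pos: [0.3882, -0.2238, 0.2123]
orientation: [-2.799, -1.412, 0.006]
force: [0.1, -0.3, 0.0]
opening: 0.0307
```

Call:
{"api": "send_rows", "payload": {
  "series": [
    {"wx": 0,"wy": 0,"wz": 0.046,"dx": 1.3,"dy": 2.96,"dz": -0.5,"fingers": 255},
    {"wx": 0,"wy": 0,"wz": 0.046,"dx": 1.3,"dy": 2.96,"dz": -0.5,"fingers": 255},
    {"wx": 0,"wy": 0,"wz": 0.046,"dx": 1.3,"dy": 2.96,"dz": -0.5,"fingers": 255},
    {"wx": 0,"wy": 0,"wz": 0.046,"dx": 1.3,"dy": 2.96,"dz": -0.5,"fingers": 255},
    {"wx": 0,"wy": 0,"wz": 0.046,"dx": 1.3,"dy": 2.96,"dz": -0.5,"fingers": 255},
    {"wx": 0,"wy": 0,"wz": 0.046,"dx": 1.3,"dy": 2.96,"dz": -0.5,"fingers": 255},
    {"wx": 0,"wy": 0,"wz": 0.046,"dx": 1.3,"dy": 2.96,"dz": -0.5,"fingers": 255},
    {"wx": 0,"wy": 0,"wz": 0.046,"dx": 1.3,"dy": 2.96,"dz": -0.5,"fingers": 255},
    {"wx": 0,"wy": 0,"wz": 0.046,"dx": 1.3,"dy": 2.96,"dz": -0.5,"fingers": 255},
    {"wx": 0,"wy": 0,"wz": 0.046,"dx": 1.3,"dy": 2.96,"dz": -0.5,"fingers": 255},
    {"wx": 0,"wy": 0,"wz": 0,"dx": 0,"dy": 0,"dz": 0,"fingers": 255}
  ]
}}

```text
t: 1.9
tool_pos: [0.5212, 0.0938, 0.1589]
orientation: [-2.373, -2.051, 0.005]
force: [0.4, 0.5, 0.5]
opening: 0.0004
```

```bash
cat >> h.py <<'E'
def rep():
    s=robot.read_state(); p=np.load('pose.npy'); c,si=np.cos(p[2]),np.sin(p[2]); R=np.array([[c,-si],[si,c]])
    o=s['orientation']; Rt=cv2.Rodrigues(o)[0]
    print('t',round(s['t'],2),'scan',((s['tool_pos'][:2]-p[:2])@R*1000).round(1),'z',round(s['tool_pos'][2]*1000,2),'F',s['force'].round(2),'open',s['opening'],'jaw',np.degrees(np.arctan2(Rt[1,1],Rt[0,1])).round(2),'tilt',(np.degrees(Rt[:2,2])).round(2))
    return s
E
python3 - <<'E'
from h import *
rep()
cv2.imwrite('pics/wrist1.png',robot.read_camera('wrist')[:,:,::-1])
E
```

```text
t 1.9 scan [-182.9  136.5] z 158.93 F [0.35 0.53 0.49] open 0.0003811475620932224 jaw -8.34 tilt [-0.33  0.1 ]
```

View pics/wrist1.png

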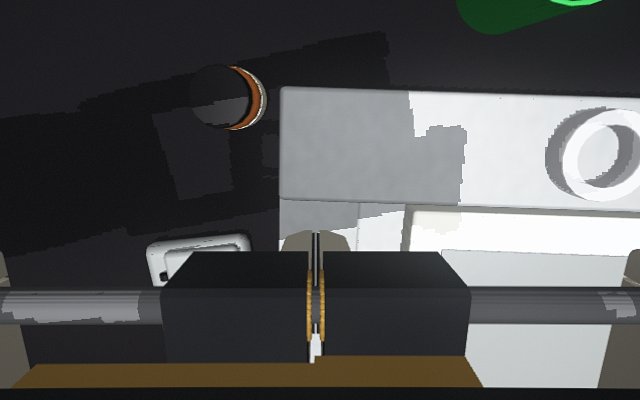

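The picture shows the shut fingers above the left end of the ledge, just right of the housing face. The tape is at (595,150), the jar at (235,97) and the mouse at (200,260), all clear. TCP is at scanner y = 136, so I'll shift right and descend.

Call:
{"api": "send_rows", "payload": {
  "series": [
    {"wx": 0,"wy": 0,"wz": -0.033,"dx": -0.37,"dy": -2.07,"dz": 0,"fingers": 255},
    {"wx": 0,"wy": 0,"wz": 0,"dx": 0,"dy": 0,"dz": -2,"fingers": 255},
    {"wx": 0,"wy": 0,"wz": 0,"dx": 0,"dy": 0,"dz": -2,"fingers": 255},
    {"wx": 0,"wy": 0,"wz": 0,"dx": 0,"dy": 0,"dz": -2,"fingers": 255},
    {"wx": 0,"wy": 0,"wz": 0,"dx": 0,"dy": 0,"dz": -0.5,"fingers": 255},
    {"wx": 0,"wy": 0,"wz": 0,"dx": 0,"dy": 0,"dz": 0,"fingers": 255}
  ]
}}

```text
t: 2.45
tool_pos: [0.5161, 0.0671, 0.0934]
orientation: [-2.415, -2.006, 0.008]
force: [0.8, -0.6, -0.1]
opening: 0.0004
```

```bash
python3 -c "
from h import *
rep()"
```

```text
t 2.45 scan [-183.2  109.3] z 93.35 F [ 0.8  -0.59 -0.13] open 0.00037156835896725617 jaw -10.58 tilt [-0.31 -0.1 ]
```

Call:
{"api": "send_rows", "payload": {
  "series": [
    {"wx": 0,"wy": 0,"wz": 0,"dx": 0,"dy": 0,"dz": -0.7,"fingers": 255},
    {"wx": 0,"wy": 0,"wz": 0,"dx": 0,"dy": 0,"dz": -0.6,"fingers": 255},
    {"wx": 0,"wy": 0,"wz": 0,"dx": 0,"dy": 0,"dz": -0.3,"fingers": 255},
    {"wx": 0,"wy": 0,"wz": 0,"dx": 0,"dy": 0,"dz": -0.2,"fingers": 255},
    {"wx": 0,"wy": 0,"wz": 0,"dx": 0,"dy": 0,"dz": -0.2,"fingers": 255}
  ]
}}

```text
t: 2.87
tool_pos: [0.5179, 0.0656, 0.0755]
orientation: [2.418, 2.004, -0.003]
force: [0.1, 0.4, 0.2]
opening: 0.0006
```

```bash
python3 -c "
from h import *
rep()"
```

```text
t 2.87 scan [-181.1  108.2] z 75.53 F [0.1  0.44 0.19] open 0.0005598026805073684 jaw -10.71 tilt [-0.07 -0.12]
```

Call:
{"api": "send_rows", "payload": {
  "series": [
    {"wx": 0,"wy": 0,"wz": 0,"dx": 0,"dy": 0,"dz": -0.2,"fingers": 255},
    {"wx": 0,"wy": 0,"wz": 0,"dx": 0,"dy": 0,"dz": -0.2,"fingers": 255},
    {"wx": 0,"wy": 0,"wz": 0,"dx": 0,"dy": 0,"dz": -0.2,"fingers": 255}
  ]
}}

```text
t: 3.12
tool_pos: [0.5188, 0.0658, 0.0702]
orientation: [2.417, 2.003, -0.001]
force: [-5.5, -1.0, 31.7]
opening: 0.0005
```

```bash
python3 -c "
from h import *
rep()"
```

```text
t 3.12 scan [-180.2  108.5] z 70.19 F [-5.55 -1.04 31.72] open 0.0004992095633970077 jaw -10.7 tilt [ 0.04 -0.11]
```

Contact at z = 70.2 mm, with 32 N from a 2 mm over-target, so the arm is stiff at about 16 N/mm. I'll sweep with a much smaller downward bias.

Call:
{"api": "send_rows", "payload": {
  "series": [
    {"wx": 0,"wy": 0,"wz": 0,"dx": 0,"dy": 0,"dz": -0.03,"fingers": 255},
    {"wx": 0,"wy": 0,"wz": 0,"dx": -0.07,"dy": -0.39,"dz": -0.03,"fingers": 255},
    {"wx": 0,"wy": 0,"wz": 0,"dx": -0.07,"dy": -0.39,"dz": -0.03,"fingers": 255}
  ]
}}

```text
t: 3.37
tool_pos: [0.5181, 0.0587, 0.0703]
orientation: [2.416, 2.005, 0.001]
force: [0.7, 2.0, 1.7]
opening: 0.0006
```

```bash
python3 -c "
from h import *
rep()"
```

```text
t 3.37 scan [-179.7  101.4] z 70.31 F [0.69 1.97 1.69] open 0.0005578085909550114 jaw -10.62 tilt [ 0.13 -0.07]
```

Call:
{"api": "send_rows", "payload": {
  "series": [
    {"wx": 0,"wy": 0,"wz": 0,"dx": -0.1,"dy": -0.49,"dz": -0.05,"fingers": 255},
    {"wx": 0,"wy": 0,"wz": 0,"dx": -0.1,"dy": -0.49,"dz": -0.05,"fingers": 255},
    {"wx": 0,"wy": 0,"wz": 0,"dx": -0.1,"dy": -0.49,"dz": -0.05,"fingers": 255},
    {"wx": 0,"wy": 0,"wz": 0,"dx": -0.1,"dy": -0.49,"dz": -0.05,"fingers": 255},
    {"wx": 0,"wy": 0,"wz": 0,"dx": -0.1,"dy": -0.49,"dz": -0.05,"fingers": 255},
    {"wx": 0,"wy": 0,"wz": 0,"dx": -0.1,"dy": -0.49,"dz": -0.05,"fingers": 255}
  ]
}}

```text
t: 3.87
tool_pos: [0.5147, 0.0286, 0.0703]
orientation: [2.414, 2.004, 0.014]
force: [1.2, 3.8, 5.7]
opening: 0.0006
```

```bash
python3 -c "
from h import *
rep()"
```

```text
t 3.87 scan [-177.7   71.2] z 70.31 F [1.23 3.81 5.68] open 0.0006049353415575349 jaw -10.6 tilt [0.55 0.16]
```

Call:
{"api": "send_rows", "payload": {
  "series": [
    {"wx": 0,"wy": 0,"wz": 0,"dx": -0.15,"dy": -0.49,"dz": -0.05,"fingers": 255},
    {"wx": 0,"wy": 0,"wz": 0,"dx": -0.15,"dy": -0.49,"dz": -0.05,"fingers": 255},
    {"wx": 0,"wy": 0,"wz": 0,"dx": -0.15,"dy": -0.49,"dz": -0.05,"fingers": 255},
    {"wx": 0,"wy": 0,"wz": 0,"dx": -0.15,"dy": -0.49,"dz": -0.05,"fingers": 255}
  ]
}}

```text
t: 4.2
tool_pos: [0.5104, 0.0075, 0.0703]
orientation: [2.414, 2.002, 0.023]
force: [0.4, 4.6, 5.0]
opening: 0.0001
```

```bash
python3 -c "
from h import *
rep()"
```

```text
t 4.2 scan [-178.2   49.7] z 70.32 F [0.35 4.62 4.97] open 8.132569675756488e-05 jaw -10.65 tilt [0.85 0.28]
```

Call:
{"api": "send_rows", "payload": {
  "series": [
    {"wx": -0.001,"wy": 0.003,"wz": 0,"dx": -0.15,"dy": -0.49,"dz": -0.05,"fingers": 255},
    {"wx": -0.001,"wy": 0.003,"wz": 0,"dx": -0.15,"dy": -0.49,"dz": -0.05,"fingers": 255},
    {"wx": -0.001,"wy": 0.003,"wz": 0,"dx": -0.15,"dy": -0.49,"dz": -0.05,"fingers": 255},
    {"wx": -0.001,"wy": 0.003,"wz": 0,"dx": -0.15,"dy": -0.49,"dz": -0.05,"fingers": 255},
    {"wx": -0.001,"wy": 0.003,"wz": 0,"dx": -0.15,"dy": -0.49,"dz": -0.05,"fingers": 255},
    {"wx": -0.001,"wy": 0.003,"wz": 0,"dx": -0.15,"dy": -0.49,"dz": -0.05,"fingers": 255},
    {"wx": -0.001,"wy": 0.003,"wz": 0,"dx": -0.15,"dy": -0.49,"dz": -0.05,"fingers": 255},
    {"wx": -0.001,"wy": 0.003,"wz": 0,"dx": -0.15,"dy": -0.49,"dz": -0.05,"fingers": 255},
    {"wx": -0.001,"wy": 0.003,"wz": 0,"dx": -0.15,"dy": -0.49,"dz": -0.05,"fingers": 255},
    {"wx": -0.001,"wy": 0.003,"wz": 0,"dx": -0.15,"dy": -0.49,"dz": -0.05,"fingers": 255},
    {"wx": -0.001,"wy": 0.003,"wz": 0,"dx": -0.15,"dy": -0.49,"dz": -0.05,"fingers": 255},
    {"wx": -0.001,"wy": 0.003,"wz": 0,"dx": -0.15,"dy": -0.49,"dz": -0.05,"fingers": 255}
  ]
}}

```text
t: 5.2
tool_pos: [0.4964, -0.0557, 0.0703]
orientation: [-2.418, -1.999, 0.011]
force: [1.5, 4.4, 6.1]
opening: 0.0002
```

```bash
python3 -c "
from h import *
rep()"
```

```text
t 5.2 scan [-180.8  -15. ] z 70.28 F [1.55 4.41 6.1 ] open 0.00019216250955675634 jaw -10.83 tilt [-0.46 -0.07]
```

Call:
{"api": "send_rows", "payload": {
  "series": [
    {"wx": 0,"wy": 0,"wz": 0,"dx": -0.1,"dy": -0.45,"dz": -0.05,"fingers": 255},
    {"wx": 0,"wy": 0,"wz": 0,"dx": -0.1,"dy": -0.45,"dz": -0.05,"fingers": 255},
    {"wx": 0,"wy": 0,"wz": 0,"dx": -0.1,"dy": -0.45,"dz": -0.05,"fingers": 255},
    {"wx": 0,"wy": 0,"wz": 0,"dx": -0.1,"dy": -0.45,"dz": -0.05,"fingers": 255},
    {"wx": 0,"wy": 0,"wz": 0,"dx": -0.1,"dy": -0.45,"dz": -0.05,"fingers": 255}
  ]
}}

```text
t: 5.62
tool_pos: [0.4926, -0.0794, 0.0702]
orientation: [-2.419, -1.998, 0.002]
force: [0.5, 4.3, 5.2]
opening: 0.0006
```

```bash
python3 -c "
from h import *
rep()"
```

```text
t 5.62 scan [-180.3  -39. ] z 70.17 F [0.49 4.31 5.19] open 0.0005883806756801994 jaw -10.89 tilt [-0.18  0.12]
```

Call:
{"api": "send_rows", "payload": {
  "series": [
    {"wx": 0,"wy": 0,"wz": 0,"dx": -0.1,"dy": -0.4,"dz": -0.08,"fingers": 255},
    {"wx": 0,"wy": 0,"wz": 0,"dx": -0.1,"dy": -0.4,"dz": -0.08,"fingers": 255},
    {"wx": 0,"wy": 0,"wz": 0,"dx": -0.05,"dy": -0.3,"dz": -0.1,"fingers": 255}
  ]
}}

```text
t: 5.87
tool_pos: [0.489, -0.0928, 0.0672]
orientation: [-2.42, -1.997, 0.004]
force: [0.4, 0.8, 0.9]
opening: 0.0005
```

```bash
python3 -c "
from h import *
rep()"
```

```text
t 5.87 scan [-181.5  -52.8] z 67.21 F [0.38 0.85 0.93] open 0.0004941754879483281 jaw -10.94 tilt [-0.22  0.07]
```

The tip dipped into the notch: z fell to 67.2 mm at scanner y = -53, and the image gave the notch centre at -54. Next I'll press down.

Call:
{"api": "send_rows", "payload": {
  "series": [
    {"wx": 0,"wy": 0,"wz": 0,"dx": 0,"dy": 0,"dz": -0.3,"fingers": 255},
    {"wx": 0,"wy": 0,"wz": 0,"dx": 0,"dy": 0,"dz": -0.3,"fingers": 255},
    {"wx": 0,"wy": 0,"wz": 0,"dx": 0,"dy": 0,"dz": -0.2,"fingers": 255}
  ]
}}

```text
t: 6.12
tool_pos: [0.4877, -0.0944, 0.0576]
orientation: [-2.422, -1.995, 0.007]
force: [-0.2, 1.1, 4.9]
opening: 0.0008
```

```bash
python3 -c "
from h import *
rep()"
```

```text
t 6.12 scan [-182.5  -54.6] z 57.61 F [-0.15  1.13  4.95] open 0.0007814438764592894 jaw -11.04 tilt [-0.33  0.02]
```

Contact with the catch at z = 57.6 mm and 5 N, as expected. I'll keep pressing.

Call:
{"api": "send_rows", "payload": {
  "series": [
    {"wx": 0,"wy": 0,"wz": 0,"dx": 0,"dy": 0,"dz": -0.25,"fingers": 255},
    {"wx": 0,"wy": 0,"wz": 0,"dx": 0,"dy": 0,"dz": -0.25,"fingers": 255},
    {"wx": 0,"wy": 0,"wz": 0,"dx": 0,"dy": 0,"dz": -0.2,"fingers": 255},
    {"wx": 0,"wy": 0,"wz": 0,"dx": 0,"dy": 0,"dz": -0.15,"fingers": 255},
    {"wx": 0,"wy": 0,"wz": 0,"dx": 0,"dy": 0,"dz": -0.1,"fingers": 255}
  ]
}}

```text
t: 6.53
tool_pos: [0.4878, -0.0944, 0.0501]
orientation: [-2.42, -1.996, 0.009]
force: [-8.6, 1.2, 16.1]
opening: 0.0007
```

```bash
python3 -c "
from h import *
rep()"
```

```text
t 6.53 scan [-182.4  -54.6] z 50.11 F [-8.57  1.19 16.09] open 0.0006901427927105152 jaw -10.97 tilt [-0.41 -0.04]
```

Call:
{"api": "send_rows", "payload": {
  "series": [
    {"wx": 0,"wy": 0,"wz": 0,"dx": 0,"dy": 0,"dz": -0.07,"fingers": 255},
    {"wx": 0,"wy": 0,"wz": 0,"dx": 0,"dy": 0,"dz": -0.07,"fingers": 255},
    {"wx": 0,"wy": 0,"wz": 0,"dx": 0,"dy": 0,"dz": -0.07,"fingers": 255},
    {"wx": 0,"wy": 0,"wz": 0,"dx": 0,"dy": 0,"dz": -0.07,"fingers": 255}
  ]
}}

```text
t: 6.87
tool_pos: [0.4878, -0.0944, 0.0502]
orientation: [-2.419, -1.998, 0.012]
force: [-5.8, 1.3, 11.2]
opening: 0.0006
```

```bash
python3 -c "
from h import *
rep()
for n in ['side','top']: cv2.imwrite(f'pics/{n}2.png',robot.read_camera(n)[:,:,::-1])
for i in range(8): robot.read_camera('wrist')
rep()
im=cv2.imread('pics/side2.png')[130:390,150:470]
cv2.imwrite('pics/side2z.png',cv2.resize(im,None,fx=2.3,fy=2.3,interpolation=cv2.INTER_CUBIC))"
```

```text
t 6.87 scan [-182.4  -54.6] z 50.18 F [-5.75  1.27 11.16] open 0.0006005669010154013 jaw -10.88 tilt [-0.5  -0.12]
t 7.37 scan [-182.4  -54.6] z 50.21 F [-5.33  0.76 11.33] open 0.00017601422521738088 jaw -10.87 tilt [-0.49 -0.12]
```

View pics/side2z.png

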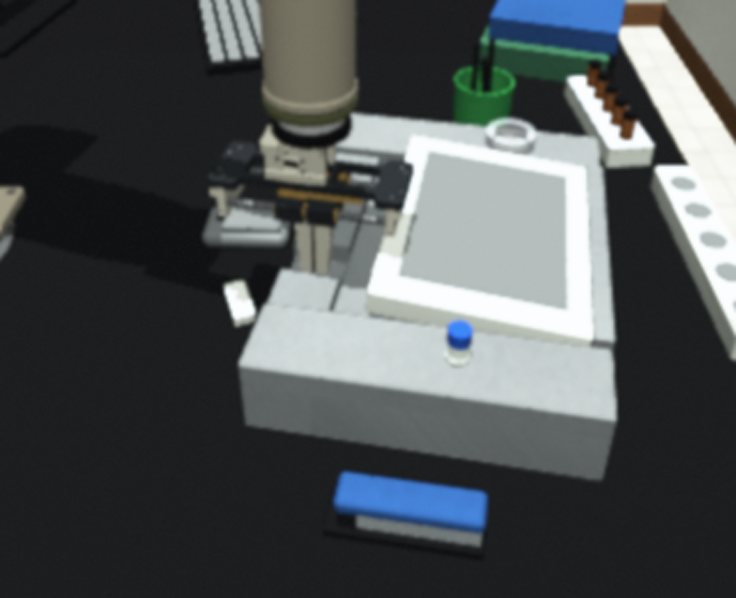

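View pics/top2.png

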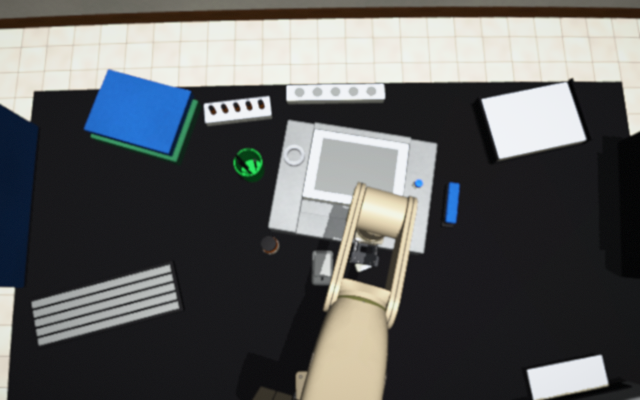

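The side view shows the lid's front edge raised, and the bystanders are where they were. The hold has been steady for 0.5 s at z = 50.2 mm and 11 N, so I'm handing in.

```bash
python3 -c "
from h import *
rep(); robot.close_job()"
```

```text
t 7.37 scan [-182.4  -54.6] z 50.21 F [-5.33  0.76 11.33] open 0.00017601422521738088 jaw -10.87 tilt [-0.49 -0.12]
the job is handed in; nothing more can be done
```

I swept the shut fingertip along the ledge from scanner y = +108 mm, about 32 mm from the left end, until it dipped into the notch. I then pressed the catch to its stop and handed the job in at t = 7.4 s while still holding it down; no verdict is reported.

- **Sweep:** The tip read about 2–6 N of upward force at each check along the ledge, including at y = +71 and +50 mm. It dipped at y ≈ -53 mm, and the first image had put the notch centre at about -54 mm.
- **Catch:** At hand-in the tip was at z = 50.2 mm, about 7.8 mm below where the catch rests, with a steady 11 N of upward force for the last 0.5 s.
- **Lid:** The side picture shows it ajar, with the front edge visibly raised. I did not measure the angle precisely.
- **Bystanders:** By eye, they are where they started in the last side and top pictures. I compared no coordinates, and the arm partly hides the mouse and eraser from above and the jar from the side.
- **Off plan:** The first touch on the ledge peaked at about 32 N because the arm is stiff, so I lightened the press for the sweep. About 5 N of sideways force remained in the final hold; I took it to be friction and did not trace it.

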